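# Rinse the shoe brush and stow it in a free covered cell

### The arm

A 7-joint arm with a two-finger parallel gripper is mounted at the origin on the work surface. World frame = base frame: x ahead of the robot, y to its left, z up, the work surface at z = 0. Lengths are in m, angles in degrees, forces in N, time in s.
With the tool pointing down it reaches from about 0.425 to 0.875 m from the base axis. Payload 4.7 kg.
Tool frame: the origin (TCP) lies at the very end of the fingers, on their centre line; the grasp point (between the pads) lies 19 mm behind it; z points along the fingers, y is the direction in which the jaws open and shut (so a half turn about z gives the same grasp; the last joint's range is limited). The gripper opens to 87 mm and grips with 3 to 60 N. Pads are 19 mm wide; open, the fingers measure 117 mm over their backs; the gripper's body (75 mm by 190 mm) begins 51 mm behind the grasp point.
Start: joints at [-75.396, 18.392, -4.016, 83.108, 1.295, 78.541, -3.26], TCP at [0.155, 0.631, 0.223] pointing down, gripper open.
Joint ranges: [-163.93, 163.93], [-17.29, 119.83], [-79.2, 71.16], [3.27, 140.29], [-89.18, 269.18], [5.43, 117.66], [-154.24, 154.24]. Speed limits (degrees/s): [147.25, 147.25, 180, 180, 180, 180, 180].

### API

Orientations are given as [roll, pitch, yaw] about the fixed x, y, z axes, in that order (R = Rz(yaw) Ry(pitch) Rx(roll)).
In Python, from cell import env gives the robot as it stands.
- The arm moves only by the tool servo_tool, never from a script. Its argument "increments" is a list that holds one entry, the list of rows, each a list of 7 numbers: the shift along the tool's x, y, z in m, then the turn, a rotation vector about the tool's x, y, z in degrees, then the opening, from -1 (shut) to 1 (fully open). In form: [[[dx, dy, dz, rx, ry, rz, fingers], ...]]. A call has 1 to 20 rows; each row is the pose to reach, as a shift and turn from the pose commanded when the call began, along the tool's axes at that moment; what a row does not reach only later rows make up. A row lasts 1/10 s, in which the tool goes at most 50 mm and 8.59 degrees, less where a joint would pass 70% of its speed; a pose out of reach is approached as far as the arm can. A call with a gripper value outside its range is refused whole. The fingers move at their own pace and stop on an object; "squeeze" is the grip in N (left out, the last holds). Time passes only in rows, so rows that repeat a pose let the fingers close. It gives the time, the measured TCP pose, the force and the opening at its end, in the units of the state.
- env.get_obs(): the state, without advancing time (a new reading comes with each control period).
- env.read_camera(name): name is "scene" or "top" or "wrist"; returns a dict with "frame" (400x640x3 uint8, blue, green, red), "intrinsics" (3x3 intrinsics, pixels), "rvec" (rotation vector, rad) and "tvec" (3), from world to camera coordinates, as OpenCV has them. Camera axes: x right, y down, z forward; pixel columns grow to the right and rows downward; lengths in m; the calibration is good to about 2 mm. A picture is of the moment at which its call begins. There is no depth.
- env.sign_off(): hands the job in, once; it reports no verdict.
The state is a dict: "time_s": time; "qpos": joint angles; "joint_velocities": joint speeds; "effort": joint torques, N m; "tool_pos": TCP position; "tool_rot": TCP orientation; "force": force on the tool from outside, world axes, zero at the start; "wrist_torque": the same for the moment, N m; "grip_width": finger opening in m.
Only numpy, scipy, OpenCV 4.12 (cv2) and the standard library are available. Lean on these libraries where they do the work, as an engineer would, in place of code of your own. Each camera call takes 0.05 s, during which the arm holds its last target.

### The job

Dip the bristles of the upright shoe brush well into the blue rinse cup, then find, by pressing on the covers, a cell of the crate that is empty and stow the brush in it, bristles down and right to the bottom. Finally put the lid back on the rinse cup so that it sits flat, and leave everything else on the table where it is.

Things in the scene. Friction and masses are not known exactly. Their poses are not given: they have to be found in the camera images.
- crate: wooden crate fixed to the table, 152 mm (its x) by 226 mm (its y), 105 mm tall; origin: centre of its underside. Six square cells, two along x by three along y, 70 mm wide inside, 74 mm apart, each covered by a pair of grey sprung leaves (see cell0). Four hold hidden refill blocks, two are empty (floor 8 mm above the table); which ones changes each time and cannot be seen.
- cell0 (a point): middle of the closed leaves of one cell of the crate, on their upper face, 101.5 mm above the table (crate frame x -37, y 74 mm); axes as the crate's. The two leaves are hinged on the cell's -x and +x walls and meet in its middle; pressed there they swing down into the cell and spring shut again, yielding at 3 to 5 N under the brush head, about 1.5 N under a fingertip
- cell1 (a point): middle of the closed leaves of one cell of the crate, on their upper face, 101.5 mm above the table (crate frame x -37, y 0 mm); axes as the crate's. In a full cell the block's top is 12 mm below the crate's rim: the leaves stop rigidly after about 2 mm under the brush head, about 5 mm under a fingertip
- cell2 (a point): middle of the closed leaves of one cell of the crate, on their upper face, 101.5 mm above the table (crate frame x -37, y -74 mm); axes as the crate's
- cell3 (a point): middle of the closed leaves of one cell of the crate, on their upper face, 101.5 mm above the table (crate frame x 37, y 74 mm); axes as the crate's
- cell4 (a point): middle of the closed leaves of one cell of the crate, on their upper face, 101.5 mm above the table (crate frame x 37, y 0 mm); axes as the crate's
- cell5 (a point): middle of the closed leaves of one cell of the crate, on their upper face, 101.5 mm above the table (crate frame x 37, y -74 mm); axes as the crate's
- brush_centre (a point): centre, on the axis and 90 mm above the bristle end, of the upright shoe brush (180 mm tall, about 0.15 kg, standing bristles down): round black bristle head 42 mm across, bamboo collar 44 mm across up to 45 mm above the bristle end, square bamboo handle 20 x 20 mm from 58 to 180 mm; z to the handle's top, x and y square to its flat sides
- brush_tip (a point): middle of the brush's bristle end (its lowest point as it stands, 90 mm below brush_centre)
- saucer: low white drip saucer in which the brush stands at the start, fixed, 72 mm outside, 64 mm inside, rim 18 mm and inner floor 4 mm above the table; origin: centre of its underside
- cup_rim (a point): middle of the mouth of the blue ceramic rinse cup, fixed to the table, 96 mm outside, inside 88 mm across, rim 85 mm above the table, inner floor 5 mm above the table; z up
- lid_centre (a point): centre of the cup's loose blue lid, half-way up its 49 mm height (24.5 mm above its underside): a plug 76 mm across and 8 mm deep that goes into the cup's mouth, a disc 104 mm across and 6 mm thick that rests on the rim, a white round knob 26 mm across and 35 mm tall on top. Starts lying plug down on the table; z up
- tin: flat round dark steel polish tin, 80 mm across, 26 mm tall; a bystander to be left where it is; origin: centre of its underside
- jar: amber glass jar, 68 mm across, 90 mm tall; a bystander to be left where it is; origin: centre of its underside
- bottle: green plastic bottle, 60 mm across, 170 mm tall; a bystander to be left where it is; origin: centre of its underside
- dustpan: matte black plastic dustpan head lying flat, 200 x 210 mm, 55 mm tall, with a short socket stub towards its +x, 140 mm ahead of the origin; a bystander to be left where it is; origin: centre of its underside
- caddy: empty white toilet brush caddy, an open tapered tub 100 mm across the rim, 130 mm tall; a bystander to be left where it is; origin: centre of its underside
- rake: aluminium carpet rake head lying flat, 200 mm wide along its y, 22 mm tall; a bystander to be left where it is; origin: centre of its underside
- flatbrush: flat bamboo shoe brush without handle, lying bristles down, 165 x 55 mm, 42 mm tall; a bystander to be left where it is; origin: centre of its underside
There are look-alikes about, which are no part of the job. Leave any red or white look-alike of the part that bears brush_centre alone.

How it is judged:
By the outcome, as a careful person would: the job done as asked, in the order asked, and still so for the second after the job is handed in, with the robot touching nothing.
It also fails if it takes over 72 s, if anything falls off the work surface, if the arm or the gripper's body presses on something with over 40 N, if the wrist force passes 120 N, or if a joint passes its speed limit or range.

## Working session

There is one attempt and no reset: what is moved stays moved. The work goes in short steps, Python scripts to look and compute and a tool call to move; the robot and the scene stay as the last step left them, time stands still between calls to the robot, and variables do not carry over. Pictures are saved under pics/ and viewed, and the job is handed in when it is done.

Besides the shell and the picture viewer there is one more tool, called after "Emit:" as a command line: name --argument value ..., lists and objects as JSON in quotes. servo_tool: Moves the arm, as the interface text tells. Its arguments: {"type":"object","properties":{"increments":{"type":"array","items":{"type":"array","items":{"type":"array","items":{"type":"number"}}}},"squeeze":{"type":"number"}},"required":["increments"]}

```bash
ls; mkdir -p pics; python3 - <<'E'
from cell import env
import cv2
o=env.get_obs();print(o)
for n in ("scene","top"):
    c=env.read_camera(n);cv2.imwrite(f"pics/{n}0.png",c["frame"]);print(n,c["intrinsics"],c["rvec"],c["tvec"])
E
```

```text
pics
{'time_s': 0.0, 'qpos': array([-75.39694779,  18.43971015,  -4.01638489,  83.17568907,
         1.29545762,  78.53973118,  -3.26032822]), 'joint_velocities': array([ 0.08000734, -0.001889  , -0.04161085, -0.05032644, -0.06628686,
       -0.03735841, -0.02015384]), 'effort': array([ 9.76675947e-04, -4.91312420e+01, -4.03412059e-01, -3.12520838e+01,
       -6.37270161e-02,  4.39820113e-02,  1.73934013e-04]), 'tool_pos': array([0.15490464, 0.63070104, 0.22144736]), 'tool_rot': array([-1.79890142e+02,  5.91354342e-03,  1.66207294e+02]), 'force': array([ 0.71385562, -0.26467875,  0.54561611]), 'wrist_torque': array([-0.03880961,  0.01125672,  0.02582306]), 'grip_width': 0.08687632699704334}
scene [[448.05262632   0.         316.63199126]
 [  0.         448.05262632 199.55007706]
 [  0.           0.           1.        ]] [ 2.24594297  0.96872959 -0.37763722] [-0.41945322 -0.23600844  1.68912846]
top [[459.12921713   0.         324.45003288]
 [  0.         459.12921713 199.69803843]
 [  0.           0.           1.        ]] [ 2.16494288 -2.17557534  0.08504022] [0.02442882 0.57433608 1.59119237]
```

View pics/scene0.png

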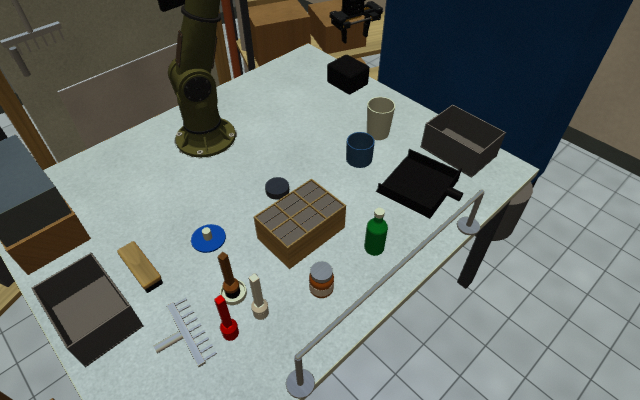

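View pics/top0.png

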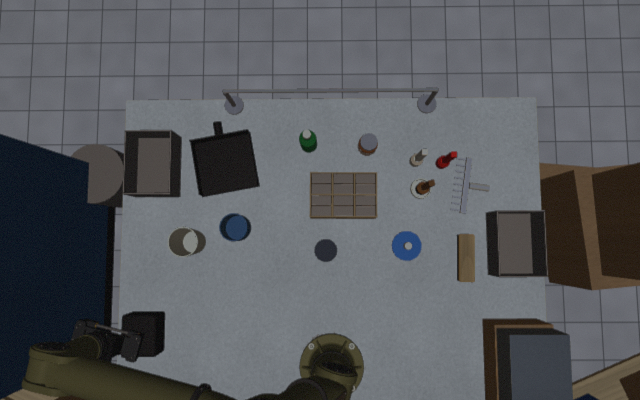

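The brown brush in the white saucer (scene ~(230,280), top ~(424,186)) fits the description. The red one (scene ~(227,320)) and the white one (~(258,300)) are the look-alikes. I'll confirm this in enlarged crops.

```bash
cat > h.py <<'E'
import cv2,numpy as np
def cam(c):
    R,_=cv2.Rodrigues(np.array(c["rvec"],float));return R,np.array(c["tvec"],float).ravel(),np.array(c["intrinsics"])
def px2w(c,u,v,z):
    R,t,K=cam(c);d=R.T@np.linalg.solve(K,[u,v,1.]);o=-R.T@t
    return (o+d*(z-o[2])/d[2])
def w2px(c,P):
    p,_=cv2.projectPoints(np.array(P,float).reshape(-1,3),np.array(c["rvec"],float),np.array(c["tvec"],float),np.array(c["intrinsics"]),None);return p.reshape(-1,2)
def crop(c,x,y,w,h,s,name):
    i=cv2.resize(c["frame"][y:y+h,x:x+w],None,fx=s,fy=s,interpolation=cv2.INTER_CUBIC)
    cv2.imwrite(name,i)
E
python3 - <<'E'
from cell import env
import pickle
from h import *
t=env.read_camera("top");s=env.read_camera("scene");pickle.dump((t,s),open("c0.pkl","wb"))
crop(t,390,140,80,60,10,"pics/tb.png")
crop(s,190,240,100,75,8,"pics/sb.png")
crop(t,300,160,90,68,8,"pics/tc.png")
a=cv2.resize(t["frame"][200:260,205:285],None,fx=5,fy=5,interpolation=cv2.INTER_CUBIC)
b=cv2.resize(t["frame"][215:275,365:445],None,fx=5,fy=5,interpolation=cv2.INTER_CUBIC)
cv2.imwrite("pics/tcl.png",np.hstack([a,b]))
E
```

```text
(no output)
```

View pics/tb.png

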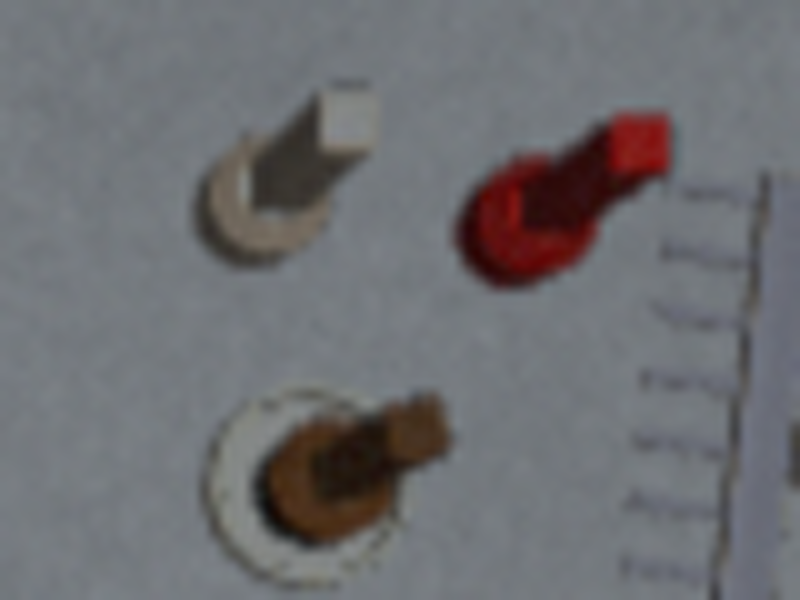

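View pics/sb.png

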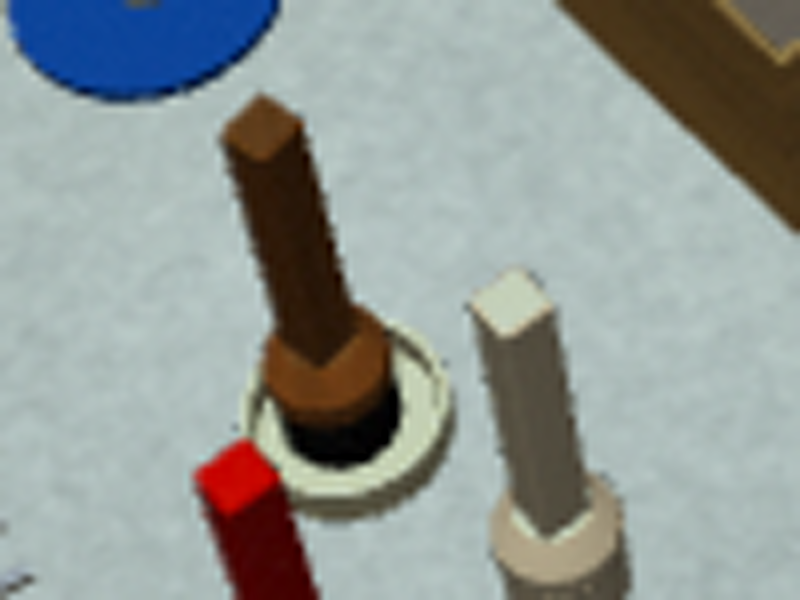

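View pics/tc.png

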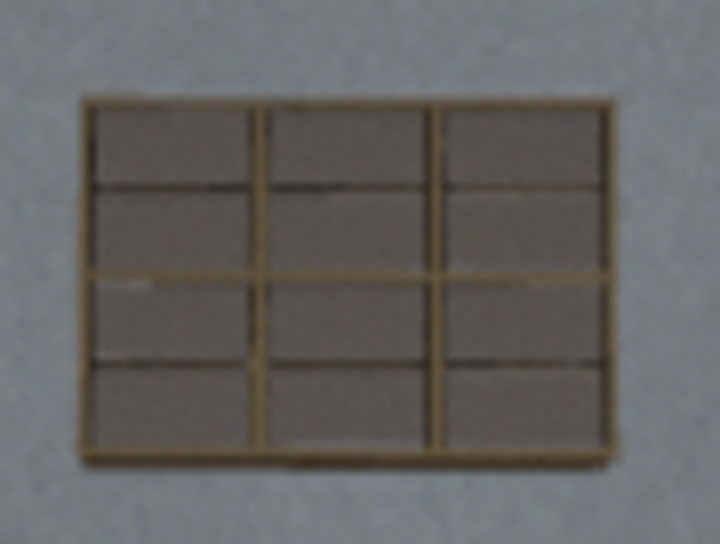

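View pics/tcl.png

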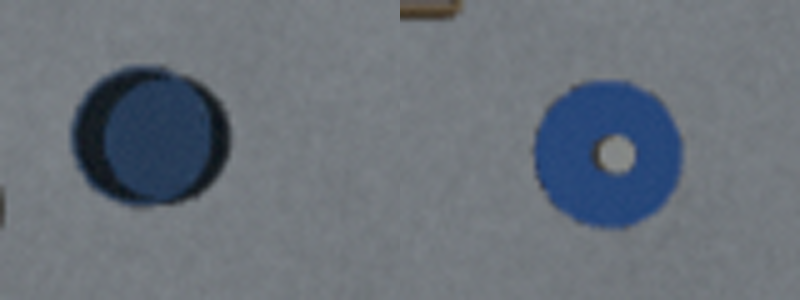

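```bash
python3 - <<'E'
import pickle
from h import *
t,s=pickle.load(open("c0.pkl","rb"))
np.set_printoptions(precision=4,suppress=True)
def T(u,v,z,k,ox,oy,c=t): return px2w(c,(u+.5)/k-.5+ox,(v+.5)/k-.5+oy,z)
for q in [(418,428),(385,410),(435,393),(452,445),(397,462)]: print("brush top T",T(*q,.184,10,390,140))
for q in [(262,130),(222,140),(262,95),(302,125),(265,162)]: print("brush top S",T(*q,.184,8,190,240,s))
print("saucer T",T(305,488,.018,10,390,140))
print("saucer S",T(350,405,.018,8,190,240,s))
print("collar S", T(328,345,.049,8,190,240,s), "T",T(330,480,.049,10,390,140))
for q in [(82,97),(615,97),(615,455),(82,455),(260,97),(435,97)]: print("crate",T(*q,.105,8,300,160))
# lid
print("lid disc T",T(609,154,.014,5,365-80,215)," knob",T(617,154,.049,5,365-80,215))
print("cup floor T",T(158,138,.005,5,205,200),"rim",T(145,137,.085,5,205,200))
b=cv2.resize(s["frame"][215:265,180:240],None,fx=8,fy=8,interpolation=cv2.INTER_CUBIC);cv2.imwrite("pics/sl.png",b)
b=cv2.resize(s["frame"][120:180,330:390],None,fx=8,fy=8,interpolation=cv2.INTER_CUBIC);cv2.imwrite("pics/sc.png",b)
b=cv2.resize(s["frame"][175:270,245:355],None,fx=7,fy=6,interpolation=cv2.INTER_CUBIC)[:600];cv2.imwrite("pics/sk.png",b)
E
```

```text
brush top T [ 0.6138 -0.3202  0.184 ]
brush top T [ 0.6196 -0.3098  0.184 ]
brush top T [ 0.625  -0.3258  0.184 ]
brush top T [ 0.6083 -0.3308  0.184 ]
brush top T [ 0.6029 -0.3132  0.184 ]
brush top S [ 0.6165 -0.3215  0.184 ]
brush top S [ 0.6111 -0.3326  0.184 ]
brush top S [ 0.6056 -0.3138  0.184 ]
brush top S [ 0.6234 -0.3114  0.184 ]
brush top S [ 0.6269 -0.3277  0.184 ]
saucer T [ 0.6136 -0.3168  0.018 ]
saucer S [ 0.6177 -0.3183  0.018 ]
collar S [ 0.6117 -0.3176  0.049 ] T [ 0.6129 -0.3194  0.049 ]
crate [0.6623 0.0696 0.105 ]
crate [ 0.661  -0.1545  0.105 ]
crate [ 0.5104 -0.1523  0.105 ]
crate [0.5115 0.0699 0.105 ]
crate [ 0.6619 -0.0053  0.105 ]
crate [ 0.6614 -0.0789  0.105 ]
lid disc T [ 0.4129 -0.2652  0.014 ]  knob [ 0.4133 -0.2648  0.049 ]
cup floor T [0.4798 0.3361 0.005 ] rim [0.4781 0.3287 0.085 ]
```

View pics/sl.png

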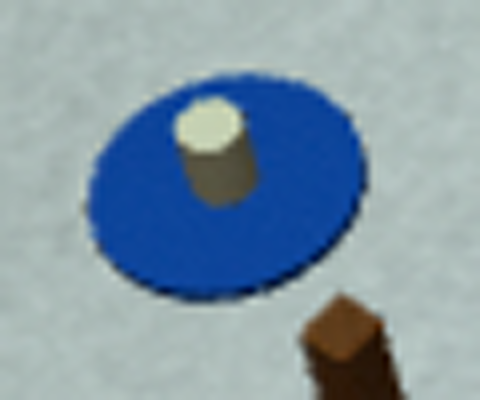

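View pics/sc.png

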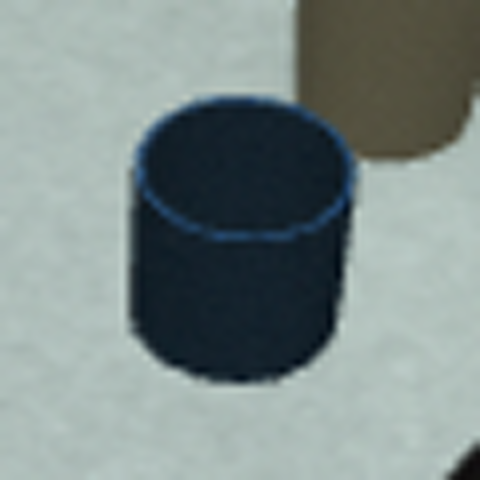

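View pics/sk.png

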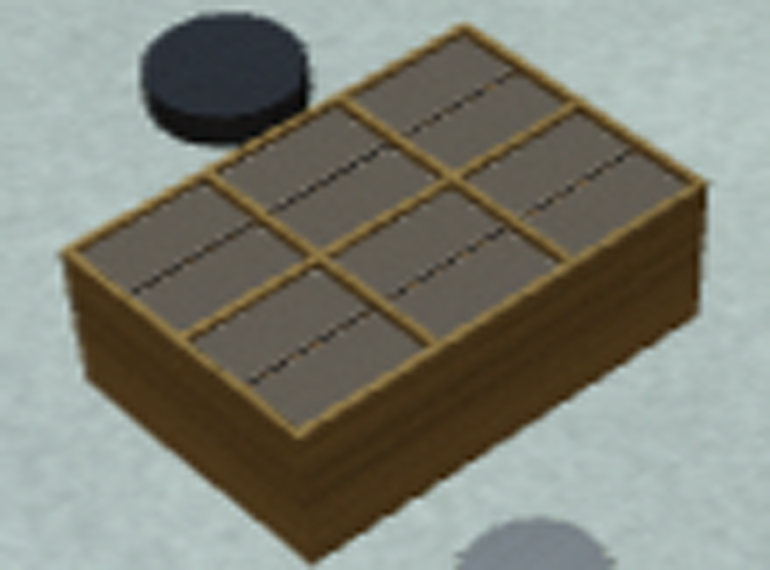

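```bash
python3 - <<'E'
import pickle
from h import *
t,s=pickle.load(open("c0.pkl","rb"))
np.set_printoptions(precision=4,suppress=True)
def S(u,v,z,kx,ky,ox,oy,c=s): return px2w(c,(u+.5)/kx-.5+ox,(v+.5)/ky-.5+oy,z)
P=[S(*q,.105,7,6,245,175) for q in [(464,25),(707,183),(297,436),(65,255)]]
for p in P: print("crate",p)
print("mean",np.mean(P,0), P[1]-P[2],P[0]-P[3])
print("cup",S(245.5,166,.085,8,8,330,120))
print("lid",S(227,186,.014,8,8,180,215),"knob",S(209,125,.049,8,8,180,215))
E
```

```text
crate [0.5132 0.0695 0.105 ]
crate [0.6633 0.0698 0.105 ]
crate [ 0.6603 -0.1546  0.105 ]
crate [ 0.5138 -0.1544  0.105 ]
mean [ 0.5877 -0.0424  0.105 ] [0.003  0.2245 0.    ] [-0.0006  0.2239  0.    ]
cup [0.4794 0.3318 0.085 ]
lid [ 0.4161 -0.2661  0.014 ] knob [ 0.4144 -0.2652  0.049 ]
```

```bash
cat > g.py <<'E'
# usage: g.py x y z yaw  (from commanded pose given as first 4)
import sys,numpy as np
from scipy.spatial.transform import Rotation as R
a=list(map(float,sys.argv[1:]));c,t=a[:4],a[4:]
Rc=R.from_euler('xyz',[180,0,c[3]],degrees=True)
while t:
    d=Rc.inv().apply(np.array(t[:3])-c[:3]);Rt=R.from_euler('xyz',[180,0,t[3]],degrees=True)
    print(np.round(d,4)+0., np.round((Rc.inv()*Rt).as_rotvec(degrees=True),2)+0.); t=t[4:]
E
python3 g.py .155 .631 .223 166.2 .48 .25 .30 100
python3 g.py .48 .25 .30 100 .615 -.32 .26 14
```

```text
[-0.4065 -0.2925 -0.077 ] [ 0.   0.  66.2]
[-0.5848  0.034   0.04  ] [ 0.  0. 86.]
```

Emit:
servo_tool --increments '[[[-0.4065,-0.2925,-0.077,0,0,66.2,1],[-0.4065,-0.2925,-0.077,0,0,66.2,1],[-0.4065,-0.2925,-0.077,0,0,66.2,1],[-0.4065,-0.2925,-0.077,0,0,66.2,1],[-0.4065,-0.2925,-0.077,0,0,66.2,1],[-0.4065,-0.2925,-0.077,0,0,66.2,1],[-0.4065,-0.2925,-0.077,0,0,66.2,1],[-0.4065,-0.2925,-0.077,0,0,66.2,1],[-0.4065,-0.2925,-0.077,0,0,66.2,1],[-0.4065,-0.2925,-0.077,0,0,66.2,1],[-0.4065,-0.2925,-0.077,0,0,66.2,1]]]'

```text
time_s: 1.3
tool_pos: [0.4848, 0.2431, 0.3009]
tool_rot: [179.8, 0.1, 99.3]
force: [-0.7, -0.3, -0.1]
grip_width: 0.0874
```

Emit:
servo_tool --increments '[[[-0.5848,0.034,0.04,0,0,86,1],[-0.5848,0.034,0.04,0,0,86,1],[-0.5848,0.034,0.04,0,0,86,1],[-0.5848,0.034,0.04,0,0,86,1],[-0.5848,0.034,0.04,0,0,86,1],[-0.5848,0.034,0.04,0,0,86,1],[-0.5848,0.034,0.04,0,0,86,1],[-0.5848,0.034,0.04,0,0,86,1],[-0.5848,0.034,0.04,0,0,86,1],[-0.5848,0.034,0.04,0,0,86,1],[-0.5848,0.034,0.04,0,0,86,1],[-0.5848,0.034,0.04,0,0,86,1],[-0.5848,0.034,0.04,0,0,86,1],[-0.5848,0.034,0.04,0,0,86,1],[-0.5848,0.034,0.04,0,0,86,1]]]'

```text
time_s: 2.8
tool_pos: [0.6158, -0.3177, 0.2594]
tool_rot: [-179.9, -0.0, 14.1]
force: [0.6, 1.2, 0.1]
grip_width: 0.0872
```

```bash
python3 - <<'E'
from cell import env
from h import *
c=env.read_camera("wrist");cv2.imwrite("pics/w1.png",c["frame"]);import pickle;pickle.dump(c,open("w1.pkl","wb"))
o=env.get_obs();print(o["time_s"],o["tool_pos"],o["tool_rot"],o["force"],o["qpos"])
print(w2px(c,[[.615,-.32,.184],[.615,-.32,.004]]))
E
```

```text
2.85 [ 0.61597283 -0.3173656   0.25967039] [-1.79919403e+02 -6.31692759e-02  1.41711415e+01] [ 0.52677565 -0.5139286  -0.52823991] [ -6.72923638  28.40277389  47.6247055   74.31563454 -20.72621951
  85.96291544 -37.06893426]
[[327.76385278 213.08798037]
 [327.2645242  170.50943745]]
```

View pics/w1.png

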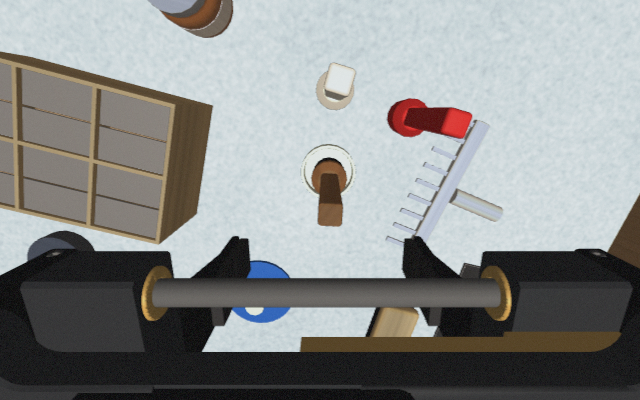

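```bash
python3 g.py .615 -.32 .26 14 .615 -.322 .122 14
```

```text
[-0.0005  0.0019  0.138 ] [0. 0. 0.]
```

Emit:
servo_tool --increments '[[[0,0.002,0.04,0,0,0,1],[0,0.002,0.08,0,0,0,1],[0,0.002,0.12,0,0,0,1],[0,0.002,0.138,0,0,0,1],[0,0.002,0.138,0,0,0,1],[0,0.002,0.138,0,0,0,1],[0,0.002,0.138,0,0,0,1]]]'

```text
time_s: 3.55
tool_pos: [0.6171, -0.3224, 0.1245]
tool_rot: [179.8, -0.2, 14.0]
force: [-0.1, 0.0, 0.3]
grip_width: 0.0872
```

```bash
python3 - <<'E'
from cell import env
from h import *
c=env.read_camera("wrist");cv2.imwrite("pics/w2.png",c["frame"])
E
```

```text
(no output)
```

View pics/w2.png

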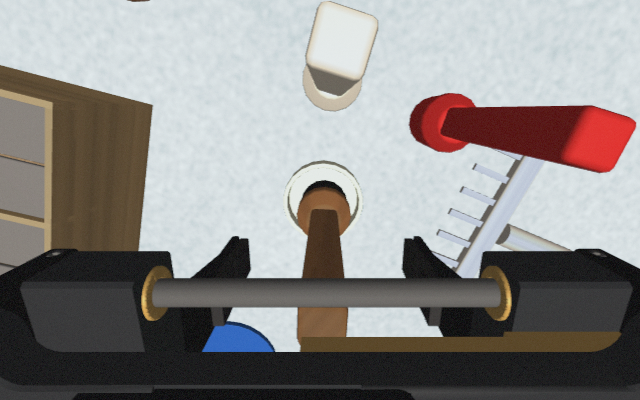

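Emit:
servo_tool --increments '[[[0,0,0,0,0,0,-1],[0,0,0,0,0,0,-1],[0,0,0,0,0,0,-1],[0,0,0,0,0,0,-1],[0,0,0,0,0,0,-1],[0,0,0,0,0,0,-1],[0,0,0,0,0,0,-1],[0,0,0,0,0,0,-1]]]' --squeeze 45

```text
time_s: 4.4
tool_pos: [0.6156, -0.3217, 0.1215]
tool_rot: [-180.0, 0.0, 14.0]
force: [-0.9, -0.1, -0.5]
grip_width: 0.031
```

```bash
python3 - <<'E'
from cell import env
o=env.get_obs();print(o["time_s"],o["tool_pos"],o["tool_rot"],o["force"],o["grip_width"])
E
python3 g.py .615 -.322 .122 14 .615 -.322 .29 14
```

```text
4.4 [ 0.61561626 -0.32165439  0.12147575] [-1.79993667e+02  7.79931010e-04  1.40047288e+01] [-0.8859704  -0.14430119 -0.50792997] 0.031008570325220995
[ 0.     0.    -0.168] [0. 0. 0.]
```

Emit:
servo_tool --increments '[[[0,0,0,0,0,0,-1],[0,0,0,0,0,0,-1],[0,0,0,0,0,0,-1],[0,0,0,0,0,0,-1],[0,0,-0.02,0,0,0,-1],[0,0,-0.05,0,0,0,-1],[0,0,-0.09,0,0,0,-1],[0,0,-0.13,0,0,0,-1],[0,0,-0.168,0,0,0,-1],[0,0,-0.168,0,0,0,-1],[0,0,-0.168,0,0,0,-1]]]'

```text
time_s: 5.5
tool_pos: [0.6156, -0.322, 0.29]
tool_rot: [180.0, -0.1, 14.0]
force: [-0.9, -0.1, -1.8]
grip_width: 0.0198
```

```bash
python3 - <<'E'
from cell import env
from h import *
c=env.read_camera("wrist");s=env.read_camera("scene")
cv2.imwrite("pics/w3.png",c["frame"]);crop(s,170,180,133,100,6,"pics/s3.png")
o=env.get_obs();print(o["time_s"],o["tool_pos"],o["tool_rot"],o["force"],o["grip_width"])
print((w2px(s,[o["tool_pos"]-[0,0,.1175],o["tool_pos"]+[0,0,.0625]])+.5-[170,180])*6)
E
python3 g.py .615 -.322 .29 14 .50 0 .29 60 .479 .331 .26 100
```

```text
5.6 [ 0.61504636 -0.32105083  0.2875715 ] [-1.79871312e+02  1.16750079e-01  1.40035526e+01] [ 0.07480774  0.01975463 -2.20551986] 0.019837782319230595
[[321.09939184 474.53134255]
 [241.85471714 193.69852048]]
[-0.0337 -0.3403  0.    ] [  0.   0. -46.]
[ 0.026  -0.6665  0.03  ] [  0.   0. -86.]
```

View pics/s3.png

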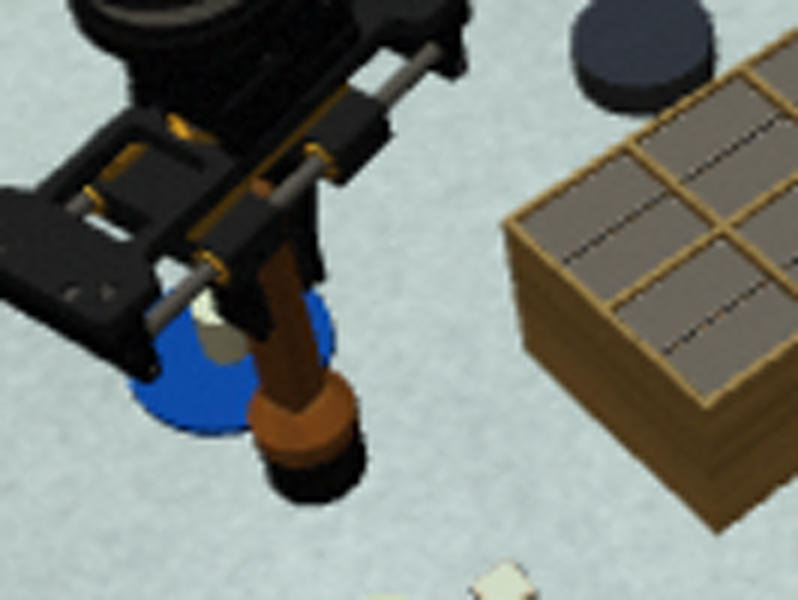

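View pics/w3.png

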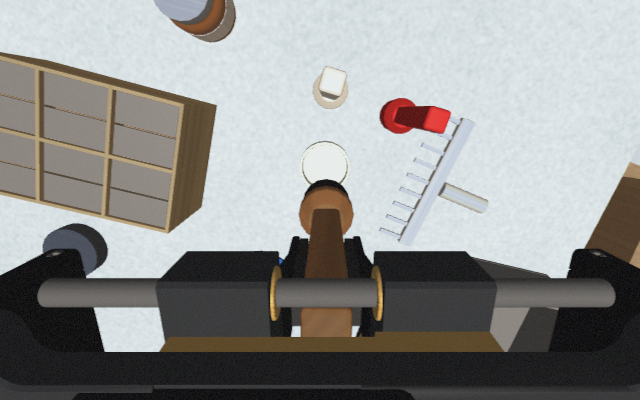

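```bash
python3 g.py .615 -.322 .29 14 .479 .331 .26 76
```

```text
[ 0.026  -0.6665  0.03  ] [  0.   0. -62.]
```

Emit:
servo_tool --increments '[[[0.001,-0.03,0,0,0,-3,-1],[0.003,-0.075,0,0,0,-7,-1],[0.005,-0.125,0,0,0,-12,-1],[0.007,-0.175,0,0,0,-17,-1],[0.009,-0.225,0,0,0,-22,-1],[0.011,-0.275,0,0,0,-27,-1],[0.013,-0.325,0,0,0,-32,-1],[0.015,-0.375,0,0,0,-37,-1],[0.017,-0.425,0,0,0,-42,-1],[0.019,-0.475,0,0,0,-47,-1],[0.021,-0.525,0,0,0,-52,-1],[0.023,-0.575,0.01,0,0,-57,-1],[0.024,-0.62,0.02,0,0,-60,-1],[0.026,-0.65,0.03,0,0,-62,-1],[0.026,-0.6665,0.03,0,0,-62,-1],[0.026,-0.6665,0.03,0,0,-62,-1],[0.026,-0.6665,0.03,0,0,-62,-1],[0.026,-0.6665,0.03,0,0,-62,-1]]]'

```text
time_s: 7.4
tool_pos: [0.4814, 0.3284, 0.2604]
tool_rot: [179.9, -0.0, 75.7]
force: [-0.1, 0.1, -1.7]
grip_width: 0.0195
```

```bash
python3 - <<'E'
from cell import env
from h import *
c=env.read_camera("wrist");s=env.read_camera("scene");t=env.read_camera("top")
cv2.imwrite("pics/w4.png",c["frame"])
a=cv2.resize(s["frame"][90:180,310:400],None,fx=5,fy=5,interpolation=cv2.INTER_CUBIC)
cv2.imwrite("pics/s4.png",a)
o=env.get_obs();print(o["time_s"],o["tool_pos"],o["tool_rot"],o["force"],o["grip_width"],o["qpos"])
p=o["tool_pos"]
print((w2px(s,[p-[0,0,.1175],[.479,.331,.085]])+.5-[310,90])*5, w2px(c,[p-[0,0,.1175],[.479,.331,.085]]))
E
```

```text
7.55 [0.48062359 0.3295806  0.26029401] [ 1.79955105e+02 -4.63348121e-02  7.58231300e+01] [ 0.34664909  0.07094725 -1.62731363] 0.019873396033502338 [-56.10465104   9.29067546  21.6390826   90.65829338  -3.45565437
  80.64772011 -48.34216191]
[[258.7195383  190.19582756]
 [252.61646952 254.32238452]] [[324.02529481 195.35511535]
 [322.48843261 180.57368287]]
```

View pics/s4.png

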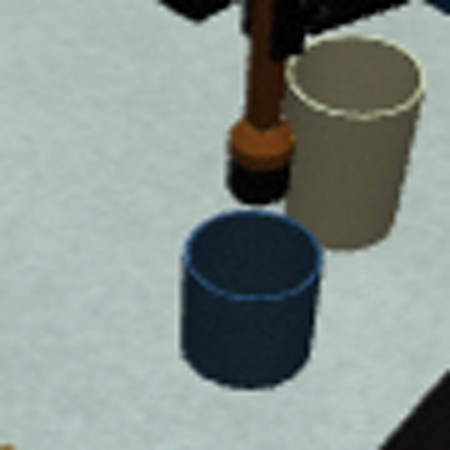

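View pics/w4.png

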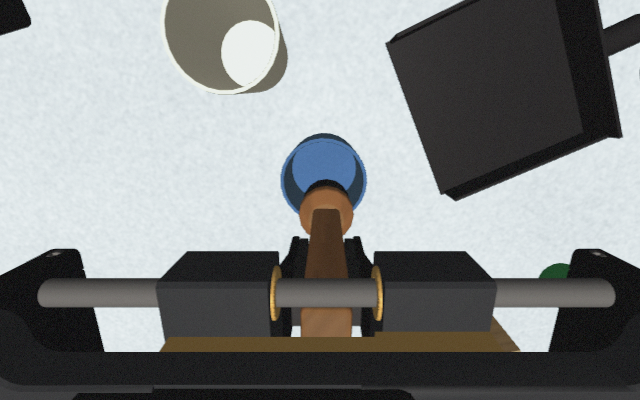

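Emit:
servo_tool --increments '[[[0,0,0.03,0,0,0,-1],[0,0,0.06,0,0,0,-1],[0,0,0.09,0,0,0,-1],[0,0,0.115,0,0,0,-1],[0,0,0.125,0,0,0,-1],[0,0,0.125,0,0,0,-1],[0,0,0.125,0,0,0,-1],[0,0,0.125,0,0,0,-1],[0,0,0.125,0,0,0,-1]]]'

```text
time_s: 8.45
tool_pos: [0.4804, 0.3319, 0.1361]
tool_rot: [179.9, -0.1, 76.0]
force: [0.5, -0.1, -2.2]
grip_width: 0.0199
```

```bash
python3 - <<'E'
from cell import env
from h import *
s=env.read_camera("scene")
a=cv2.resize(s["frame"][90:180,310:400],None,fx=5,fy=5,interpolation=cv2.INTER_CUBIC)
cv2.imwrite("pics/s5.png",a)
o=env.get_obs();print(o["time_s"],o["tool_pos"],o["tool_rot"],o["force"],o["grip_width"])
E
python3 g.py .479 .331 .135 76 .479 .331 .28 76
python3 g.py .479 .331 .28 76 .550 .032 .26 14 .55 .032 .26 0
```

```text
8.5 [0.48017498 0.33177244 0.13580964] [ 1.79933513e+02 -1.06264846e-01  7.60035511e+01] [ 0.38988523  0.51034707 -1.58373305] 0.019607632544773948
[ 0.     0.    -0.145] [0. 0. 0.]
[-0.2729  0.1412  0.02  ] [ 0.  0. 62.]
[-0.2729  0.1412  0.02  ] [ 0.  0. 76.]
```

View pics/s5.png

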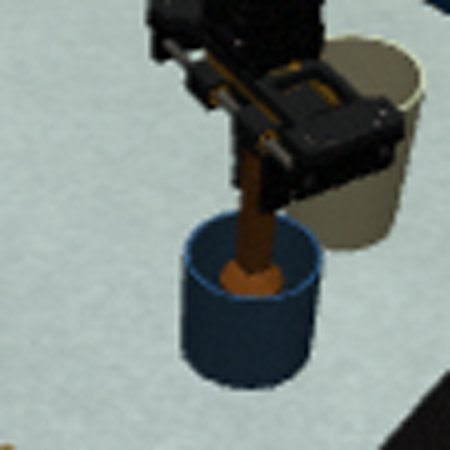

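Emit:
servo_tool --increments '[[[0,0,-0.03,0,0,0,-1],[0,0,-0.07,0,0,0,-1],[0,0,-0.11,0,0,0,-1],[0,0,-0.145,0,0,0,-1],[0,0,-0.145,0,0,0,-1]]]'

```text
time_s: 9.0
tool_pos: [0.4821, 0.3329, 0.2864]
tool_rot: [179.6, -0.5, 76.0]
force: [0.3, 1.3, -1.5]
grip_width: 0.0196
```

Emit:
servo_tool --increments '[[[-0.03,0.014,0,0,0,7,-1],[-0.07,0.035,0,0,0,15,-1],[-0.11,0.056,0,0,0,23,-1],[-0.15,0.077,0,0,0,31,-1],[-0.19,0.098,0.005,0,0,39,-1],[-0.23,0.119,0.01,0,0,47,-1],[-0.26,0.134,0.02,0,0,55,-1],[-0.2729,0.1412,0.02,0,0,62,-1],[-0.2729,0.1412,0.02,0,0,62,-1],[-0.2729,0.1412,0.02,0,0,62,-1],[-0.2729,0.1412,0.02,0,0,62,-1]]]'

```text
time_s: 10.1
tool_pos: [0.5503, 0.0345, 0.2594]
tool_rot: [-179.9, 0.0, 14.3]
force: [-0.2, -0.1, -1.3]
grip_width: 0.0197
```

```bash
python3 - <<'E'
from cell import env
from h import *
c=env.read_camera("wrist");s=env.read_camera("scene")
cv2.imwrite("pics/w6.png",c["frame"])
crop(s,235,140,133,100,6,"pics/s6.png")
o=env.get_obs();print(o["time_s"],o["tool_pos"],o["tool_rot"],o["force"],o["grip_width"],o["qpos"])
E
```

```text
10.2 [0.55039602 0.03424628 0.25953327] [-1.79970465e+02 -3.38122772e-03  1.42424927e+01] [ 0.53928345  0.79398409 -1.82552582] 0.019225042792461566 [-41.49688556   5.65044123  38.06646295  95.3770535   -3.56222283
  80.18966653 -78.71547   ]
```

View pics/s6.png

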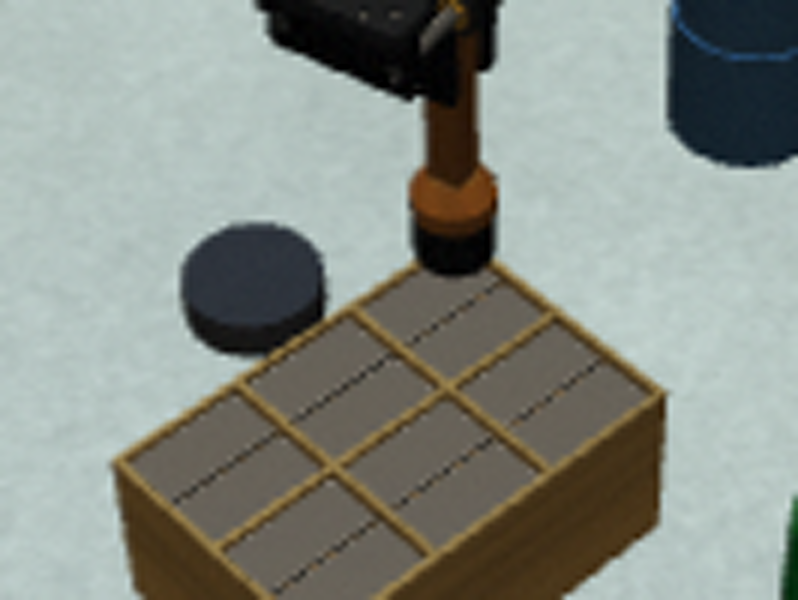

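View pics/w6.png

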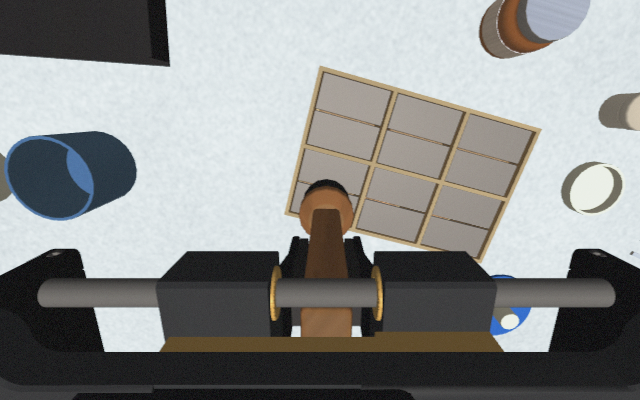

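Emit:
servo_tool --increments '[[[0,0,0.025,0,0,0,-1],[0,0,0.037,0,0,0,-1],[0,0,0.04,0,0,0,-1],[0,0,0.043,0,0,0,-1],[0,0,0.046,0,0,0,-1],[0,0,0.046,0,0,0,-1],[0,0,0.046,0,0,0,-1]]]'

```text
time_s: 10.9
tool_pos: [0.5509, 0.0327, 0.2155]
tool_rot: [-179.9, -0.1, 14.0]
force: [-2.6, 0.7, 5.0]
grip_width: 0.0199
```

Emit:
servo_tool --increments '[[[0,0,0.002,0,0,0,-1],[0,0,0.004,0,0,0,-1],[0,0,0.006,0,0,0,-1],[0,0,0.006,0,0,0,-1],[0,0,0.006,0,0,0,-1]]]'

```text
time_s: 11.4
tool_pos: [0.5536, 0.0331, 0.2148]
tool_rot: [-179.9, -0.5, 14.0]
force: [-5.6, 0.4, 27.1]
grip_width: 0.0198
```

```bash
python3 g.py .55 .032 .208 14 .55 .032 .24 14 .55 -.042 .24 14 .55 -.042 .214 14
python3 g.py .55 -.042 .214 14  .55 -.042 .24 14 .55 -.116 .24 14 .55 -.116 .214 14
python3 g.py .55 -.116 .214 14 .55 -.116 .24 14 .624 -.116 .24 14  .624 -.116 .214 14 
```

```text
[ 0.     0.    -0.032] [0. 0. 0.]
[-0.0179  0.0718 -0.032 ] [0. 0. 0.]
[-0.0179  0.0718 -0.006 ] [0. 0. 0.]
[ 0.     0.    -0.026] [0. 0. 0.]
[-0.0179  0.0718 -0.026 ] [0. 0. 0.]
[-0.0179  0.0718  0.    ] [0. 0. 0.]
[ 0.     0.    -0.026] [0. 0. 0.]
[ 0.0718  0.0179 -0.026 ] [0. 0. 0.]
[0.0718 0.0179 0.    ] [0. 0. 0.]
```

Cell0 is full: the leaves stop rigidly at 27 N. Next is cell1.

Emit:
servo_tool --increments '[[[0,0,-0.016,0,0,0,-1],[0,0,-0.032,0,0,0,-1],[0,0,-0.032,0,0,0,-1],[-0.009,0.036,-0.032,0,0,0,-1],[-0.018,0.072,-0.032,0,0,0,-1],[-0.018,0.072,-0.032,0,0,0,-1],[-0.018,0.072,-0.032,0,0,0,-1],[-0.018,0.072,-0.018,0,0,0,-1],[-0.018,0.072,-0.011,0,0,0,-1],[-0.018,0.072,-0.006,0,0,0,-1],[-0.018,0.072,-0.003,0,0,0,-1],[-0.018,0.072,-0.003,0,0,0,-1],[-0.018,0.072,-0.003,0,0,0,-1]]]'

```text
time_s: 12.7
tool_pos: [0.5506, -0.0415, 0.2106]
tool_rot: [-180.0, -0.0, 14.0]
force: [0.4, 1.5, -0.1]
grip_width: 0.0194
```

Emit:
servo_tool --increments '[[[0,0,0.003,0,0,0,-1],[0,0,0.006,0,0,0,-1],[0,0,0.009,0,0,0,-1],[0,0,0.012,0,0,0,-1],[0,0,0.012,0,0,0,-1],[0,0,0.012,0,0,0,-1]]]'

```text
time_s: 13.3
tool_pos: [0.5503, -0.0421, 0.1982]
tool_rot: [180.0, 0.0, 14.0]
force: [0.5, -0.5, -1.4]
grip_width: 0.0197
```

```bash
python3 - <<'E'
from cell import env
from h import *
c=env.read_camera("wrist");s=env.read_camera("scene")
cv2.imwrite("pics/w7.png",c["frame"])
crop(s,235,140,133,100,6,"pics/s7.png")
E
```

```text
(no output)
```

View pics/s7.png

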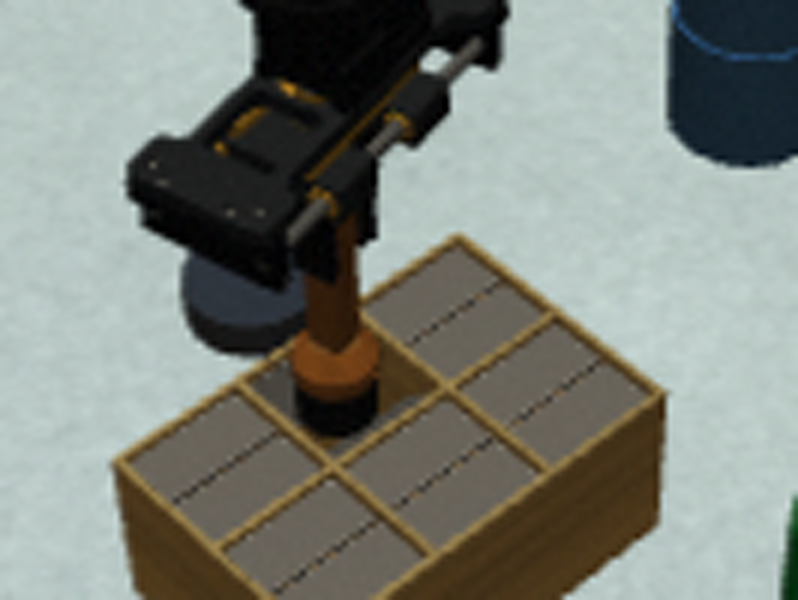

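Cell1 yields: the leaves swing down and the force stays near 0, so it is empty. I'll lower the brush into it.

Emit:
servo_tool --increments '[[[0,0,0.015,0,0,0,-1],[0,0,0.03,0,0,0,-1],[0,0,0.045,0,0,0,-1],[0,0,0.058,0,0,0,-1],[0,0,0.066,0,0,0,-1],[0,0,0.07,0,0,0,-1],[0,0,0.072,0,0,0,-1],[0,0,0.073,0,0,0,-1],[0,0,0.073,0,0,0,-1],[0,0,0.073,0,0,0,-1]]]'

```text
time_s: 14.4
tool_pos: [0.5506, -0.0419, 0.1258]
tool_rot: [-180.0, -0.0, 14.0]
force: [-0.0, -0.2, -2.0]
grip_width: 0.0199
```

Emit:
servo_tool --increments '[[[0,0,0.001,0,0,0,-1],[0,0,0.002,0,0,0,-1],[0,0,0.003,0,0,0,-1],[0,0,0.003,0,0,0,-1]]]'

```text
time_s: 14.8
tool_pos: [0.5511, -0.042, 0.1252]
tool_rot: [-179.9, -0.1, 14.0]
force: [-4.4, 1.1, 14.2]
grip_width: 0.0198
```

Emit:
servo_tool --increments '[[[0,0,-0.002,0,0,0,-1],[0,0,-0.002,0,0,0,-1],[0,0,-0.002,0,0,0,0.2],[0,0,-0.002,0,0,0,0.2],[0,0,-0.002,0,0,0,0.2],[0,0,-0.002,0,0,0,0.2],[0,0,-0.002,0,0,0,0.2],[0,0,-0.002,0,0,0,0.2]]]'

```text
time_s: 15.6
tool_pos: [0.5505, -0.0418, 0.1245]
tool_rot: [-180.0, -0.0, 14.0]
force: [0.3, 0.1, -0.3]
grip_width: 0.0512
```

```bash
python3 - <<'E'
from cell import env
from h import *
s=env.read_camera("scene")
crop(s,235,140,133,100,6,"pics/s8.png")
E
python3 g.py .55 -.042 .125 14 .55 -.042 .27 14 .414 -.265 .20 14 .414 -.265 .20 -15
```

```text
[ 0.     0.    -0.145] [0. 0. 0.]
[-0.1859  0.1835 -0.075 ] [0. 0. 0.]
[-0.1859  0.1835 -0.075 ] [ 0.  0. 29.]
```

View pics/s8.png

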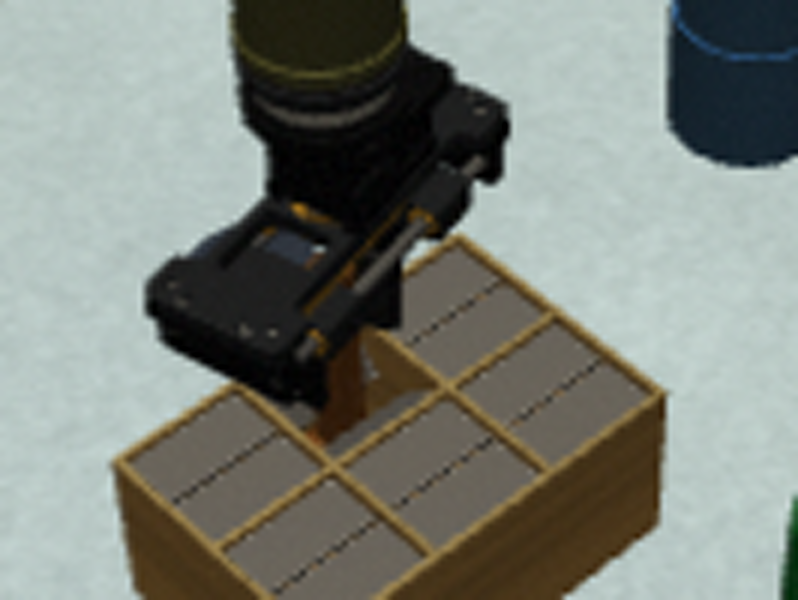

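Emit:
servo_tool --increments '[[[0,0,-0.03,0,0,0,0.2],[0,0,-0.07,0,0,0,0.2],[0,0,-0.11,0,0,0,0.2],[0,0,-0.145,0,0,0,0.2],[0,0,-0.145,0,0,0,0.2],[-0.035,0.035,-0.145,0,0,0,0.4],[-0.07,0.07,-0.145,0,0,0,0.4],[-0.105,0.105,-0.135,0,0,0,0.4],[-0.14,0.14,-0.115,0,0,0,0.4],[-0.17,0.167,-0.095,0,0,0,0.4],[-0.1859,0.1835,-0.075,0,0,0,0.4],[-0.1859,0.1835,-0.075,0,0,0,0.4],[-0.1859,0.1835,-0.075,0,0,0,0.4]]]'

```text
time_s: 16.95
tool_pos: [0.4144, -0.2645, 0.1991]
tool_rot: [-179.9, 0.0, 14.0]
force: [-0.1, 1.0, 1.3]
grip_width: 0.0607
```

```bash
python3 - <<'E'
from cell import env
from h import *
s=env.read_camera("scene");c=env.read_camera("wrist")
crop(s,235,140,133,100,6,"pics/s9.png");cv2.imwrite("pics/w9.png",c["frame"])
import pickle;pickle.dump(c,open("w9.pkl","wb"))
o=env.get_obs();print(o["time_s"],o["tool_pos"],o["tool_rot"],o["force"],o["grip_width"],o["qpos"])
print(w2px(c,[[.414,-.265,.049],[.414,-.265,.014]]))
E
```

```text
17.05 [ 0.41584506 -0.26367773  0.19999039] [ 1.79983710e+02 -4.86766308e-02  1.41400286e+01] [-0.30789529 -0.7505628   0.22880927] 0.06100154280949016 [-25.52225701  -2.71115778  54.18008467 108.32873701   2.27381061
  73.22436486 -47.8874132 ]
[[326.07322809 189.98921802]
 [326.07581809 182.32572358]]
```

View pics/s9.png

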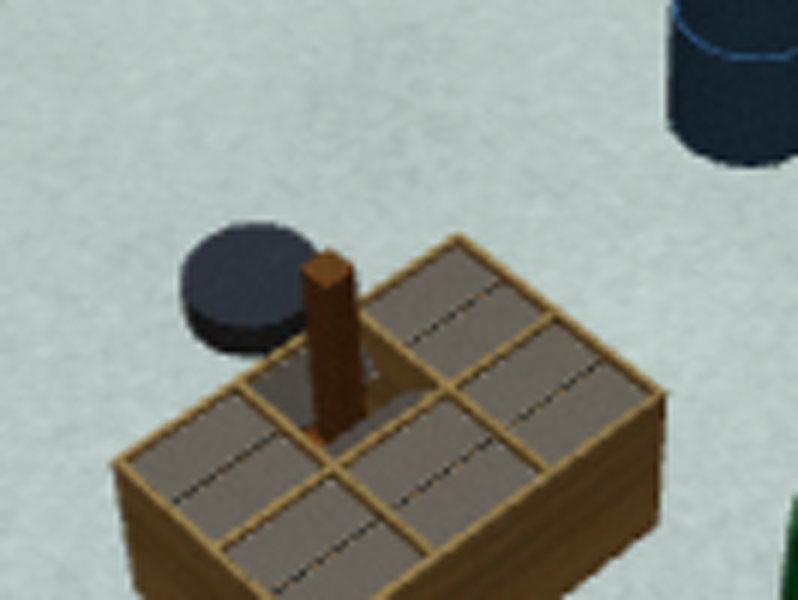

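View pics/w9.png

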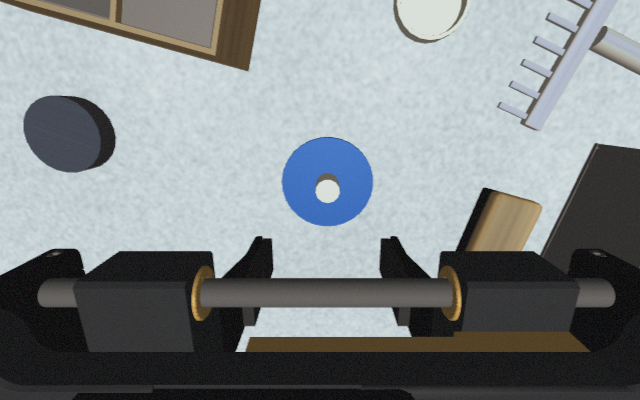

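```bash
python3 - <<'E'
import pickle
from h import *
c=pickle.load(open("w9.pkl","rb"))
print(px2w(c,327.3,191,.049),px2w(c,327.5,182,.014))
E
python3 g.py .414 -.265 .20 14 .4135 -.2665 .020 14
```

```text
[ 0.41326023 -0.26649373  0.049     ] [ 0.41476292 -0.26648382  0.014     ]
[-0.0008  0.0013  0.18  ] [0. 0. 0.]
```

Emit:
servo_tool --increments '[[[0,0.001,0.04,0,0,0,0.4],[0,0.0015,0.08,0,0,0,0.4],[0,0.0015,0.12,0,0,0,0.4],[0,0.0015,0.155,0,0,0,0.4],[0,0.0015,0.172,0,0,0,0.4],[0,0.0015,0.18,0,0,0,0.4],[0,0.0015,0.18,0,0,0,0.4],[0,0.0015,0.18,0,0,0,0.4],[0,0.0015,0.18,0,0,0,0.4]]]'

```text
time_s: 17.95
tool_pos: [0.4163, -0.2666, 0.0209]
tool_rot: [179.9, -0.1, 14.0]
force: [-0.1, -0.3, -0.5]
grip_width: 0.0613
```

Emit:
servo_tool --increments '[[[0,0,0,0,0,0,-1],[0,0,0,0,0,0,-1],[0,0,0,0,0,0,-1],[0,0,0,0,0,0,-1],[0,0,0,0,0,0,-1],[0,0,0,0,0,0,-1],[0,0,0,0,0,0,-1],[0,0,0,0,0,0,-1]]]' --squeeze 30

```text
time_s: 18.75
tool_pos: [0.4149, -0.2663, 0.0195]
tool_rot: [-180.0, 0.0, 14.0]
force: [-0.9, 1.2, 0.9]
grip_width: 0.0253
```

```bash
python3 g.py .4144 -.2665 .020 14 .4144 -.2665 .28 14
python3 g.py .4144 -.2665 .28 14 .48 .0 .28 34
python3 g.py .48 .0 .28 34 .479 .331 .24 76
cat w4* >/dev/null; ls *.pkl
```

```text
[ 0.    0.   -0.26] [0. 0. 0.]
[ 0.1281 -0.2427  0.    ] [  0.   0. -20.]
[ 0.1843 -0.275   0.04  ] [  0.   0. -42.]
c0.pkl
w1.pkl
w9.pklcat: 'w4*': No such file or directory
```

Emit:
servo_tool --increments '[[[0,0,0,0,0,0,-1],[0,0,-0.02,0,0,0,-1],[0,0,-0.06,0,0,0,-1],[0,0,-0.1,0,0,0,-1],[0,0,-0.14,0,0,0,-1],[0,0,-0.18,0,0,0,-1],[0,0,-0.22,0,0,0,-1],[0,0,-0.25,0,0,0,-1],[0,0,-0.26,0,0,0,-1],[0,0,-0.26,0,0,0,-1]]]'

```text
time_s: 19.75
tool_pos: [0.4155, -0.2667, 0.2802]
tool_rot: [180.0, -0.1, 14.0]
force: [0.3, 0.2, -2.0]
grip_width: 0.025
```

```bash
python3 - <<'E'
from cell import env
from h import *
c=env.read_camera("wrist");s=env.read_camera("scene")
cv2.imwrite("pics/w10.png",np.hstack([cv2.resize(c["frame"],(400,250)),cv2.resize(s["frame"][130:255,130:330],(400,250))]))
o=env.get_obs();print(o["time_s"],o["tool_pos"],o["force"],o["grip_width"])
E
```

```text
19.85 [ 0.41422165 -0.26598718  0.27799612] [-0.35353887  0.54314178 -1.30649404] 0.025179410253040945
```

View pics/w10.png

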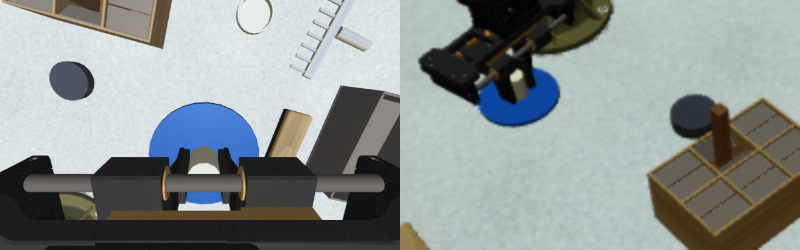

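The lid is held level. I'll carry it over to the cup.

Emit:
servo_tool --increments '[[[0.013,-0.025,0,0,0,-2,-1],[0.034,-0.065,0,0,0,-5,-1],[0.056,-0.107,0,0,0,-9,-1],[0.079,-0.15,0,0,0,-12,-1],[0.1,-0.19,0,0,0,-16,-1],[0.12,-0.228,0,0,0,-19,-1],[0.128,-0.2427,0,0,0,-20,-1],[0.128,-0.2427,0,0,0,-20,-1],[0.128,-0.2427,0,0,0,-20,-1]]]'

```text
time_s: 20.75
tool_pos: [0.4797, -0.0014, 0.2782]
tool_rot: [180.0, 0.2, 33.9]
force: [0.1, -0.6, -0.8]
grip_width: 0.0255
```

Emit:
servo_tool --increments '[[[0.018,-0.027,0,0,0,-4,-1],[0.043,-0.063,0,0,0,-10,-1],[0.068,-0.1,0,0,0,-16,-1],[0.093,-0.138,0,0,0,-22,-1],[0.118,-0.175,0.01,0,0,-28,-1],[0.143,-0.213,0.02,0,0,-34,-1],[0.167,-0.25,0.03,0,0,-40,-1],[0.18,-0.27,0.04,0,0,-42,-1],[0.1843,-0.275,0.04,0,0,-42,-1],[0.1843,-0.275,0.04,0,0,-42,-1],[0.1843,-0.275,0.04,0,0,-42,-1],[0.1843,-0.275,0.04,0,0,-42,-1]]]'

```text
time_s: 21.95
tool_pos: [0.4807, 0.3287, 0.2406]
tool_rot: [179.9, -0.0, 75.8]
force: [0.5, 0.3, -0.8]
grip_width: 0.0256
```

```bash
python3 - <<'E'
from cell import env
from h import *
c=env.read_camera("wrist");s=env.read_camera("scene")
cv2.imwrite("pics/w11.png",c["frame"])
crop(s,310,90,90,90,6,"pics/s11.png")
o=env.get_obs();p=o["tool_pos"];print(o["time_s"],p,o["tool_rot"],o["force"],o["grip_width"],o["qpos"])
# lid disc bottom circle & cup rim overlay check
print((w2px(s,[p-[0,0,.0195-.014],[.479,.331,.085]])+.5-[310,90])*6)
E
```

```text
22.05 [0.48016696 0.32960406 0.24040542] [ 1.79960938e+02 -5.71615466e-02  7.58463671e+01] [ 0.21830781  0.23445732 -1.18503845] 0.025485340483800988 [-57.10622104   9.75286386  22.76657727  92.50132589  -3.84489075
  78.44916803 -48.02292924]
[[321.79488974  91.38075921]
 [303.13976343 305.18686142]]
```

View pics/s11.png

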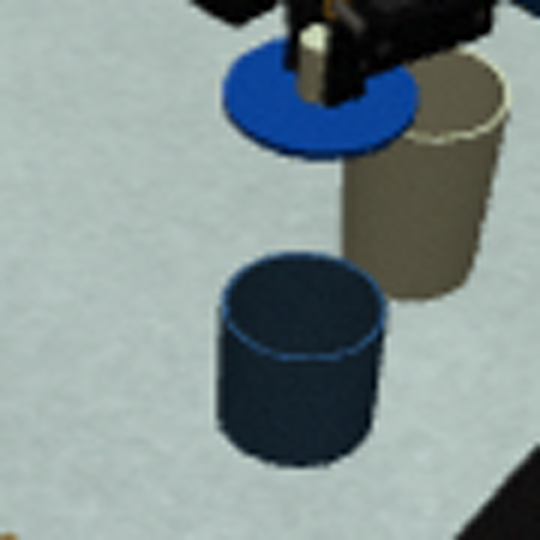

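View pics/w11.png

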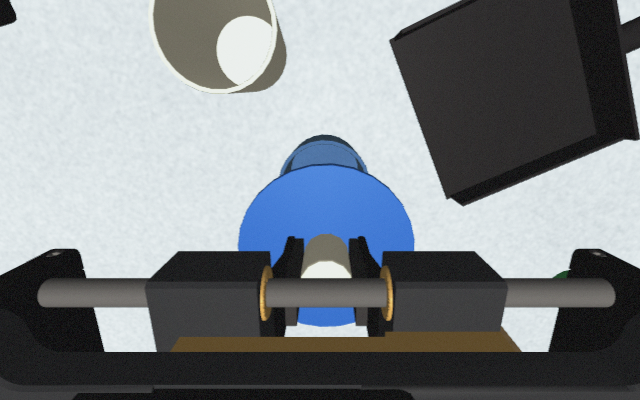

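Emit:
servo_tool --increments '[[[0,0,0.03,0,0,0,-1],[0,0,0.06,0,0,0,-1],[0,0,0.09,0,0,0,-1],[0,0,0.112,0,0,0,-1],[0,0,0.12,0,0,0,-1],[0,0,0.12,0,0,0,-1],[0,0,0.12,0,0,0,-1]]]'

```text
time_s: 22.75
tool_pos: [0.4802, 0.3314, 0.121]
tool_rot: [179.9, -0.1, 76.0]
force: [0.6, -0.2, 0.4]
grip_width: 0.0249
```

```bash
python3 - <<'E'
from cell import env
from h import *
c=env.read_camera("wrist");s=env.read_camera("scene")
crop(s,310,90,90,90,6,"pics/s12.png")
o=env.get_obs();p=o["tool_pos"];print(o["time_s"],p,o["tool_rot"],o["force"],o["grip_width"])
E
```

```text
22.85 [0.48040956 0.33177241 0.12134609] [ 1.79900198e+02 -1.46809344e-01  7.59949297e+01] [-0.05525514 -1.10145536 -1.03919104] 0.0250551781920053
```

View pics/s12.png

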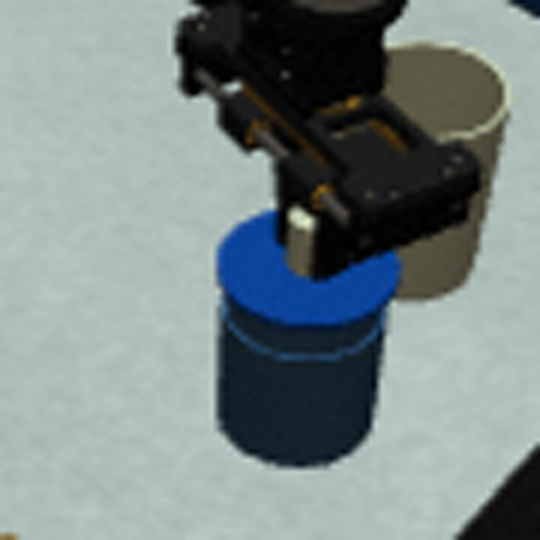

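Emit:
servo_tool --increments '[[[0,0,0.007,0,0,0,-1],[0,0,0.013,0,0,0,-1],[0,0,0.018,0,0,0,-1],[0,0,0.021,0,0,0,-1],[0,0,0.023,0,0,0,-1],[0,0,0.024,0,0,0,-1],[0,0,0.025,0,0,0,-1],[0,0,0.025,0,0,0,-1]]]'

```text
time_s: 23.65
tool_pos: [0.4791, 0.331, 0.0965]
tool_rot: [-179.9, 0.0, 76.0]
force: [-6.0, -3.3, 10.9]
grip_width: 0.0252
```

Emit:
servo_tool --increments '[[[0,0,-0.001,0,0,0,-1],[0,0,-0.001,0,0,0,0.4],[0,0,-0.001,0,0,0,0.4],[0,0,-0.001,0,0,0,0.4],[0,0,-0.001,0,0,0,0.4],[0,0,-0.001,0,0,0,0.4],[0,0,-0.001,0,0,0,0.4],[0,0,-0.02,0,0,0,0.4],[0,0,-0.06,0,0,0,0.4],[0,0,-0.1,0,0,0,0.4],[0,0,-0.14,0,0,0,0.4],[0,0,-0.16,0,0,0,0.4],[0,0,-0.16,0,0,0,0.4]]]'

```text
time_s: 24.95
tool_pos: [0.4811, 0.3322, 0.2586]
tool_rot: [179.8, -0.3, 76.0]
force: [0.5, 0.7, -0.1]
grip_width: 0.061
```

```bash
python3 - <<'E'
from cell import env
from h import *
c=env.read_camera("wrist");s=env.read_camera("scene");t=env.read_camera("top")
a=cv2.resize(s["frame"][100:190,310:400],(400,400),interpolation=cv2.INTER_CUBIC)
b=cv2.resize(s["frame"][170:270,250:350],(400,400),interpolation=cv2.INTER_CUBIC)
cv2.imwrite("pics/s13.png",np.hstack([a,b]));cv2.imwrite("pics/w13.png",c["frame"]);cv2.imwrite("pics/t13.png",t["frame"]);cv2.imwrite("pics/f13.png",s["frame"])
o=env.get_obs();print(o["time_s"],o["tool_pos"],o["force"],o["grip_width"])
E
```

```text
25.1 [0.4788036  0.33080939 0.25326898] [-0.44017297  0.83423464 -0.88199846] 0.06080848535049458
```

View pics/s13.png

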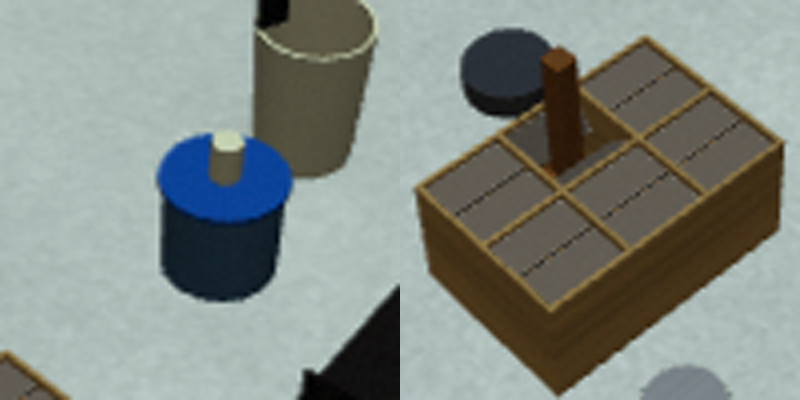

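View pics/t13.png

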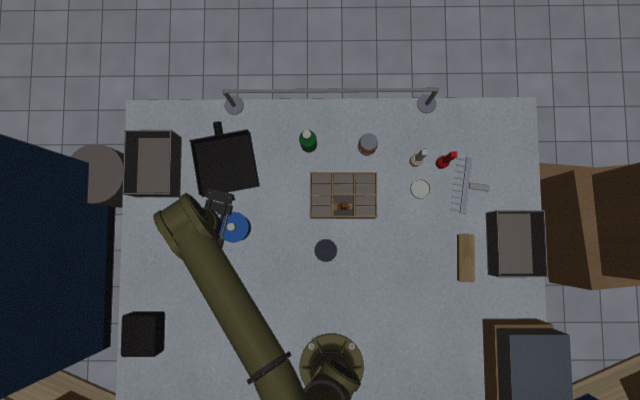

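View pics/w13.png

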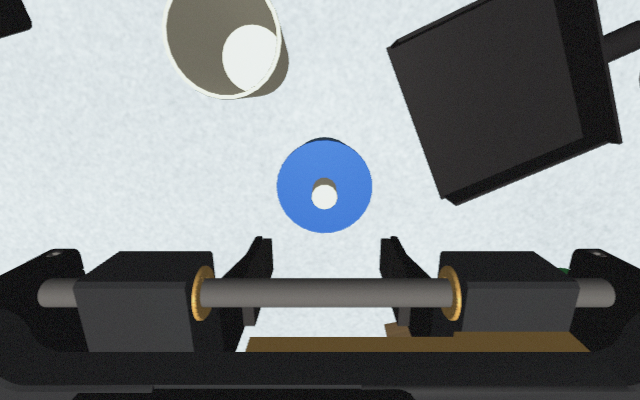

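View pics/f13.png

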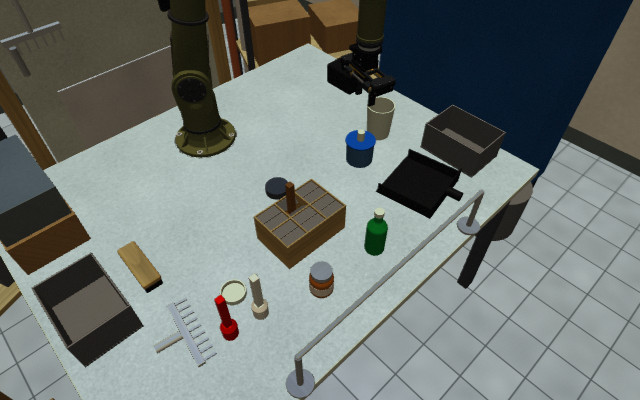

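```bash
python3 - <<'E'
from cell import env
from h import *
s=env.read_camera("scene")
for z in (.188,.20): print((w2px(s,[[.5505,-.042,z]])+.5-[250,170])*4+[400,0])
e=[[.479+.052*np.cos(a),.331+.052*np.sin(a),.091] for a in np.linspace(0,6.28,60)]
p=(w2px(s,e)+.5-[310,100])*(400/90);print(p.min(0),p.max(0))
o=env.get_obs();print(o["time_s"],o["force"]);print(env.sign_off())
E
```

```text
[[563.25054476  59.39723967]]
[[562.4091802  47.4901597]]
[157.65666221 132.61474562] [292.70170958 220.73731318]
25.15 [-0.33614444  0.48455567  0.34201183]
the job is handed in; nothing more can be done
None
```

The job is done and handed in at 25 s of the 72 s allowed; no verdict was reported.

- **Dip:** I took the brown brush from the saucer and dipped it in the blue cup, with the bristle end about 18 mm above the table.
- **Finding a cell:** Cell0 stopped rigidly, with about 27 N on the wrist, so it is full. Cell1 yielded with almost no force, so it is empty.
- **Stowing:** I lowered the brush into cell1 until it touched the floor (14 N) and released it. It stands upright, and the handle top shows at pixel row 58 against a predicted 59 for fully down.
- **Lid:** I set the lid back on the cup. Contact came exactly at the seated height. Afterwards the disc's outline matched the predicted flat one within about a pixel (columns 157–292, rows 132–221 in the crop).
- **Everything else:** In the final pictures the bystanders and the red and white look-alikes are where they started. The gripper is open and clear of everything, with the wrist force at about zero.

None of the last checks failed. The only disagreement was about 1 camera pixel (roughly 5 pixels in the enlarged crop) sideways in the position of the brush's handle top. That is consistent with a tiny lean or a few mm of calibration error.

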